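Take the round roll from behind the glass with the tongs

TASK

Pick up the serving tongs from the counter, reach with them under the glass screen and close them on the round bread roll, then bring it out beneath the glass to your side of the screen. Finish while still holding it: the program ends with the roll gripped in the tongs on your side, the whole of it held up higher than the lower edge of the glass. Only the tongs may touch the roll; do not knock the glass, and leave the finger rolls and everything else where they are.

Things in the scene. Friction and masses are not known exactly. Their poses are not given: they have to be found in the camera images.
- tongs: Steel spring tongs, black flat handles, 250 mm long, 30 mm high, 130 g, lying on their side on the counter, so the arms close horizontally. Origin: on the centreline, at mid-height (15 mm up at rest), midway along the handles: grip both handles across y here, from above. x points along the centreline to the heads, y to the left arm, z up. Rear end at x = -95 mm (hanging ring to -116 mm).
- tongs_left: Left (+y) arm with its head; origin on the hinge (x = -85 mm of the tongs, mid-height). Handles: x -40 to 40, z -13 to 13 mm of the tongs' origin; heads at x 117 to 153 mm. A spring holds the tongs open: at rest 55 mm over the handles' outsides at the origin (63 mm at their front end), 93 mm between the heads. z of the tongs' origin is mid-height of handles and heads.
- tongs_right: Right (-y) arm with its head; origin on the hinge. Each 1 mm less over the handles brings the heads 2.6 mm nearer: 48 mm over the handles = 74 mm between the heads; 40 mm = closed on the round roll (handles then parallel); 20 mm = shut. It takes 4 N at first, 6 N at the roll's width, 9 N shut. With the handles squeezed a few mm, the spring's push is enough to carry the open tongs.
- tongs_bite (a point): Point on the tongs' centreline midway between the heads, 135 mm ahead of the tongs' origin. Each head is 36 mm long, 30 mm high, about 5 mm thick and slightly cupped inward.
- roll: The round bread roll, the only round one on the stand: 53 mm across, 39 mm high, about 50 g, with a cross cut in its top. Origin: centre of its underside, 18 mm above the counter on the board. z up.
- roll_center (a point): Centre of the round roll, 20 mm above its underside, where it is widest.
- stand: Fixed pastry stand: oak board 18 mm thick, 490 mm wide, two steel posts (14 mm thick, 215 mm high, 444 mm apart) holding a glass screen. Origin: counter level, midway between the posts, in the plane of the glass. x points through the glass to the bread, y along the glass, z up. Board: x -15 to 180 mm. Three rolls side by side, centres 60 to 68 mm behind the glass, about 95 mm apart, in any order.
- glass: Upright glass pane of the stand, 6 mm thick, 410 mm wide; its lower edge is 115 mm and its upper edge 205 mm above the counter, so that a gap of 97 mm is left over the board. Origin and axes as the stand.
- finger_roll_a: Finger roll on the board, 90 mm long, 38 mm wide, 32 mm high, roughly square to the glass; to be left alone. Origin: centre of its underside.
- finger_roll_b: Another such finger roll; to be left alone.
- date_stamp: Black and steel hand stamp on the counter, 30 x 62 x 71 mm; to be left alone. Origin: centre of its underside.
- till_roll: Spare paper roll standing on the counter, 58 mm across, 57 mm high; to be left alone. Origin: centre of its underside.
Not all that is in view belongs to the job. What is shaped like the roll but green, purple or yellow is not meant.

How it is judged (in metres and radians):
On the way, in this order (a step that is already met when the one before it is completed fails the run):
1. the tongs are gripped and lifted off the counter (height (world z) of tongs above 0.03 m and contact force between the fingers and tongs above 0.5 N), for 0.1 s.
2. the tongs reach under the glass with their heads about the round roll (horizontal distance between tongs_bite and roll_center below 0.025 m and x of tongs_bite in the frame of stand above 0.02 m and height (world z) of tongs_bite below 0.11 m), for 0.1 s.
3. the roll, gripped by both heads, is out on the near side of the glass (x of roll_center in the frame of stand below -0.03 m and contact force between each of tongs_left, tongs_right and roll above 0.3 N), for 0.1 s.
At the end, for the whole second after the job is handed in: The gripper holds the tongs, both heads grip the round roll (over 0.3 N each), nothing else carries it, its centre is over 120 mm above the counter (the glass's lower edge is at 115 mm) and at least 30 mm on the robot's side of the glass, and it hangs still (under 50 mm/s) (all of step 3 and height (world z) of roll_center above 0.12 m and contact force between the fingers and tongs above 0.5 N and contact force between each of roll, tongs and stand below 0.05 N and height (world z) of tongs above 0.05 m and linear speed of roll below 0.05 m/s); the arm keeps its last pose, push and grip.
It fails at once if the roll is touched by the gripper or arm instead of the tongs (contact force between any of the fingers, the arm and roll above 0.3 N).
It fails at once if the roll is taken over the glass or round the end of the screen instead of beneath it (x of roll_center in the frame of stand above -0.015 m and (height (world z) of roll_center above 0.115 m or y of roll_center in the frame of stand above 0.222 m or y of roll_center in the frame of stand below -0.222 m)).
It fails at once if the glass is knocked (over 4 N) (contact force between glass and anything else above 4 N).
It fails at once if a finger roll is shifted more than 20 mm (distance of any of finger_roll_a, finger_roll_b from where it was at the start of the episode above 0.02 m).
It fails at once if another thing on the counter is shifted more than 30 mm (distance of any of date_stamp, till_roll from where it was at the start of the episode above 0.03 m).
It also fails if it takes over 48 s, if anything falls off the work surface, if the arm or the gripper's body presses on something with over 40 N, if the wrist force passes 120 N, or if a joint passes its speed limit or range.

ROBOT

A 7-joint arm with a two-finger parallel gripper is mounted at the origin on the work surface. World frame = base frame: x ahead of the robot, y to its left, z up, the work surface at z = 0. Lengths are in m, angles in degrees, forces in N, time in s.
With the tool pointing down it reaches from about 0.4 to 0.925 m from the base axis. Payload 5.6 kg.
Tool frame: the origin (TCP) lies at the very end of the fingers, on their centre line; the grasp point (between the pads) lies 19 mm behind it; y points along the fingers, x is the direction in which the jaws open and shut, and the axes are right-handed (so a half turn about y gives the same grasp; the last joint's range is limited). The gripper opens to 85 mm and grips with 20 to 120 N. Pads are 22 mm wide; open, the fingers measure 114 mm over their backs; the gripper's body (76 mm by 85 mm) begins 54 mm behind the grasp point. The pads swing forward as they close: fully open they stand 13 mm farther back than shut.
Start: joints at [-70.245, 26.786, -0.665, 91.828, 0.344, 61.387, -3.226], TCP at [0.246, 0.602, 0.231] pointing down, gripper open.
Joint ranges: [-144.91, 144.91], [-17.63, 115.5], [-89.93, 88.59], [15.96, 139.68], [-74.01, 254.01], [8.47, 105.57], [-167.45, 167.45]. Speed limits (degrees/s): [147.25, 147.25, 180, 180, 180, 180, 180].

INTERFACE

Orientations are given as [roll, pitch, yaw] about the fixed x, y, z axes, in that order (R = Rz(yaw) Ry(pitch) Rx(roll)).
In Python, from rig import env, inverse_kinematics, sensors, vision gives the robot as it stands. Calls block until the motion is done:
- env.move_to(position, orientation): joint-space move of the TCP to a pose.
- env.move_straight(position, v=0.15, rot=None, f_stop=None): straight line of the TCP; rot=None keeps the orientation; v is the mean speed in m/s. With f_stop (N) it stops when the force on the tool has changed by that much, and returns True; else False.
- env.move_joints(angles): joint-space move.
- env.set_gripper(opening): opening from 0.0 (shut) to 1.0 (fully open); the grip force is fixed at half the most; returns when the fingers have stopped.
- env.wait(seconds).
- inverse_kinematics(position, orientation): joint angles nearest the present ones, or None.
- sensors.get_obs(): the state.
- vision.camera(name): name is "side" or "top"; returns (picture, depth): 400x640x3 uint8, red, green, blue; 400x640 float32, m along the optical axis (not along the pixel's ray), 0 where there is no reading.
- vision.get_calibration(name): a dict with "fx", "fy", "cx", "cy" (pixels), "rvec" (rotation vector, rad) and "tvec" (3), from world to camera coordinates, as OpenCV has them. Camera axes: x right, y down, z forward; pixel columns grow to the right and rows downward; lengths in m; the calibration is good to about 2 mm. A picture is of the moment at which its call begins. get_calibration takes no time and is no camera call.
A pose or a line that the arm cannot do raises env.MotionError and nothing moves.
- env.hand_in(): hands the job in, once; it reports no verdict.
Trained networks look in the newest picture that a camera, given by its name, has taken for a name from the list of things; names that differ only in an ending like _2 or _b are one class to them, and where a whole thing is asked for, a point or a joint stands for the part that bears it (a point fixed in the world has none). Each returns a list of dicts, best first, with "conf" (0 to 1); they miss things now and then, are a little off and sometimes report something else, mostly with a low value. They report only what shows in the picture. A call takes as long as a camera call. They do not tell look-alikes from the thing itself.
- vision.recognise(query, camera): "centre" ([x, y, z] in m, in world coordinates, good to about 4 mm: the middle of the surface that is visible of it).
The state is a dict: "clock": time; "joints": joint angles; "dq": joint speeds; "joint_efforts": joint torques, N m; "tcp_pos": TCP position; "ee_rot": TCP orientation; "ft_force": force on the tool from outside, world axes, zero at the start; "ft_torque": the same for the moment, N m; "grip_width": opening from 0.0 (shut) to 1.0 (fully open).
Only numpy, scipy, OpenCV 4.12 (cv2) and the standard library are available. Lean on these libraries where they do the work, as an engineer would, in place of code of your own. Each camera call takes 0.05 s, during which the arm holds its last target. There are 200 camera calls.

## Working session

There is one attempt and no reset: what is moved stays moved. The work goes in short steps, each a Python script; the robot and the scene stay as the last script left them, time stands still between calls to the robot, and variables do not carry over. Pictures are saved under pics/ and viewed, about 8 in all and at most 12, crops included, and the job is handed in when it is done.

```bash
ls; mkdir -p pics
cat > h.py <<'E'
import numpy as np, cv2
from rig import env, inverse_kinematics, sensors, vision
def cal(n):
    c=vision.get_calibration(n); R=cv2.Rodrigues(np.array(c['rvec'],float))[0]; return c,R,np.array(c['tvec'],float).ravel()
def cloud(n,d):
    c,R,t=cal(n); v,u=np.mgrid[:400,:640]
    P=np.stack([(u-c['cx'])/c['fx']*d,(v-c['cy'])/c['fy']*d,d],-1)
    return (P-t)@R
def proj(n,p):
    c,R,t=cal(n); q=R@np.array(p)+t; return np.round([c['fx']*q[0]/q[2]+c['cx'],c['fy']*q[1]/q[2]+c['cy']],0)
def save(n,im): cv2.imwrite('pics/'+n+'.png',cv2.cvtColor(im,cv2.COLOR_RGB2BGR))
E
python3 - <<'E'
from h import *
ims=[]
for n in('top','side'):
    p,d=vision.camera(n); ims.append(p); np.save(n+'.npy',d); np.save(n+'_im.npy',p)
    c,R,t=cal(n); print(n,-R.T@t)
    for q in ['tongs','tongs_left','tongs_right','tongs_bite','roll','finger_roll_a','stand','glass','date_stamp','till_roll']:
        for r in vision.recognise(q,n)[:3]: print(q,np.round(r['centre'],3),round(r['conf'],2),proj(n,r['centre']))
save('top1',ims[0]);save('side1',ims[1])
print(sensors.get_obs()['ee_rot'],sensors.get_obs()['clock'])
E
```

```text
pics
top [ 0.48099099 -0.0076416   1.30170074]
tongs [0.443 0.025 0.028] 0.61 [308. 268.]
tongs_left [ 0.606 -0.001  0.193] 0.73 [319. 199.]
tongs_left [0.427 0.038 0.021] 0.45 [303. 274.]
tongs_left [ 0.424 -0.381  0.057] 0.25 [467. 280.]
tongs_right [0.487 0.036 0.028] 0.72 [304. 251.]
tongs_bite [0.444 0.027 0.025] 0.81 [307. 268.]
roll [0.667 0.007 0.052] 0.81 [317. 182.]
roll [ 0.508 -0.148  0.037] 0.76 [375. 245.]
roll [0.64  0.32  0.035] 0.72 [198. 190.]
finger_roll_a [ 0.675 -0.092  0.048] 0.78 [355. 180.]
finger_roll_a [0.659 0.096 0.05 ] 0.68 [283. 184.]
stand [0.684 0.003 0.015] 0.86 [319. 177.]
stand [0.441 0.028 0.029] 0.6 [307. 269.]
glass [0.603 0.002 0.196] 0.92 [318. 200.]
date_stamp [0.483 0.339 0.07 ] 0.73 [184. 249.]
till_roll [ 0.424 -0.38   0.056] 0.66 [466. 280.]
side [ 0.2519975  -0.84632099  0.96441122]
tongs [0.44  0.01  0.026] 0.83 [258. 209.]
tongs_left [0.426 0.038 0.025] 0.7 [251. 205.]
tongs_right [0.437 0.011 0.025] 0.3 [258. 209.]
tongs_bite [0.438 0.01  0.02 ] 0.67 [258. 211.]
roll [0.852 0.051 0.03 ] 0.74 [370. 164.]
roll [ 0.507 -0.16   0.035] 0.57 [300. 240.]
roll [ 0.418 -0.176  0.034] 0.51 [272. 255.]
stand [ 0.631 -0.072  0.016] 0.77 [326. 210.]
glass [ 0.605 -0.035  0.173] 0.82 [313. 168.]
date_stamp [0.474 0.33  0.038] 0.8 [239. 143.]
till_roll [ 0.421 -0.397  0.059] 0.55 [304. 317.]
[-9.00029056e+01 -2.82294654e-03  6.77804926e+01] 1.1
```

Run:
```python
import numpy as np,cv2
a=np.load('top_im.npy')[120:340,150:510]
b=np.load('side_im.npy')[100:350,180:460]
cv2.imwrite('pics/c1.png',cv2.resize(a[...,::-1],(792,484),interpolation=cv2.INTER_CUBIC))
cv2.imwrite('pics/c2.png',cv2.resize(b[...,::-1],None,fx=2.4,fy=2.4,interpolation=cv2.INTER_CUBIC))
```

```text
(no output)
```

View pics/c1.png

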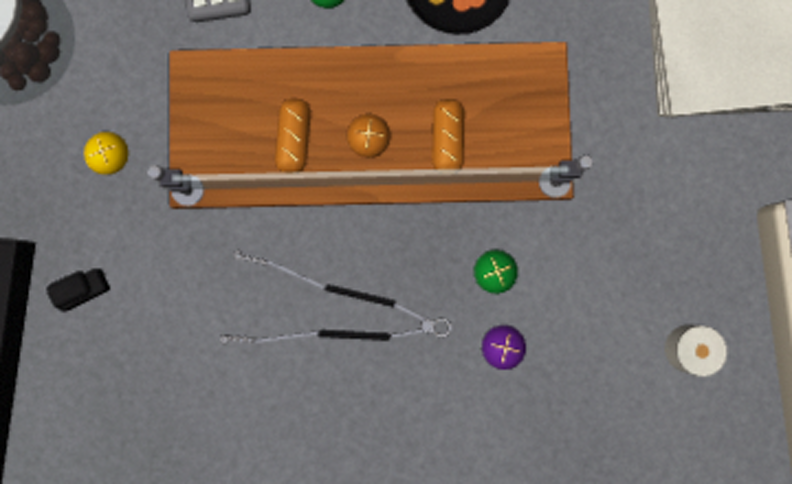

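View pics/c2.png

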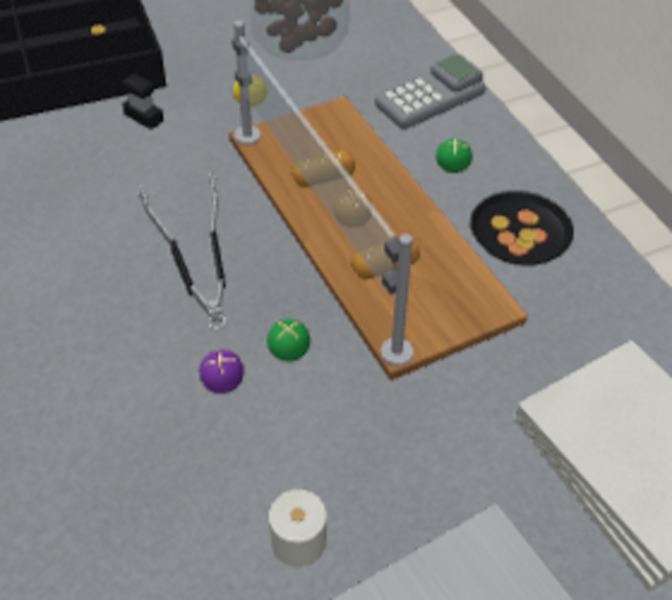

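The top view shows the round roll at crop (368,135), between the two finger rolls. The tongs lie with their heads to the left (+y), the ring at (440,327) and the black handles near (360,295) and (355,335). The green, purple and yellow rolls are decoys. Next I'll measure the tongs' axis and the stand.

Run:
```python
from h import *
im=np.load('top_im.npy').astype(int); d=np.load('top.npy'); P=cloud('top',d)
c,R,t=cal('top'); C=-R.T@t
def ray(u,v,z):
    r=R.T@np.array([(u-c['cx'])/c['fx'],(v-c['cy'])/c['fy'],1]); return C+r*(z-C[2])/r[2]
m=(im.max(2)<60).astype(np.uint8); m[:240]=0;m[285:]=0;m[:,:270]=0;m[:,345:]=0
n,l,s,ce=cv2.connectedComponentsWithStats(m)
H=[]
for i in range(1,n):
    if s[i,4]<25: continue
    ii=np.argwhere(l==i); X=np.array([ray(u,v,.027) for v,u in ii])[:,:2]
    w,V=np.linalg.eigh(np.cov(X.T)); a=V[:,1]*np.sign(V[1,1]); mu=X.mean(0); q=(X-mu)@a
    print(i,s[i,4],mu,np.degrees(np.arctan2(a[1],a[0])),np.ptp(q), np.median(P[l==i][:,2])); H.append((mu,a))
o=np.mean([h[0] for h in H],0); a=H[0][1]+H[1][1]; a/=np.linalg.norm(a)
print('origin',o,'yaw',np.degrees(np.arctan2(a[1],a[0])),'sep',H[0][0]-H[1][0])
print('ring',ray(150+440/2.2,120+327/2.2,.015),'heads',ray(150+253/2.2,120+260/2.2,.03),ray(150+240/2.2,120+339/2.2,.03))
# stand: board corners (z=.018) and board edge near
for u,v in [(171,208),(573,198),(567,43),(168,52)]: print('board',ray(150+u/2.2,120+v/2.2,.018))
# roll top
m=(P[...,2]>.03)&(P[...,2]<.075)&(np.hypot(P[...,0]-.667,P[...,1]-.007)<.04)
print('roll',P[m].min(0),P[m].max(0),m.sum())
m=(P[...,2]>.19)&(P[...,2]<.212)&(abs(P[...,0]-.605)<.03)&(abs(P[...,1])<.19)
print('glass top',m.sum(),np.polyfit(P[m][:,1],P[m][:,0],1) if m.sum()>5 else '')
def rot(yaw,tilt): # tongs yaw; tool leans back by tilt
    from scipy.spatial.transform import Rotation as Ro
    y,tt=np.radians([yaw,tilt]); tx=np.array([np.cos(y),np.sin(y),0]); zz=np.array([0,0,1.])
    f=np.sin(tt)*tx-np.cos(tt)*zz
    out=[]
    for sg in(1,-1):
        x=sg*np.cross(zz,tx); out.append((Ro.from_matrix(np.c_[x,f,np.cross(x,f)]).as_euler('xyz',degrees=True),f))
    return out
for k in (0,1):
  for nm,yaw,p in [('pick',np.degrees(np.arctan2(a[1],a[0])),[*o,.02]),('pre',0,[.39,.007,.15]),('low',0,[.39,.007,.045]),('in',0,[.532,.007,.045])]:
    for tl in (0,12):
      r,f=rot(yaw,tl)[k]; j=inverse_kinematics(np.array(p)+.019*f,r); print(k,nm,tl,None if j is None else np.round(j))
```

```text
1 96 [0.47927852 0.01120357] 77.99712089154585 0.08317685118819852 0.029147457662138332
2 110 [0.43284216 0.01722688] 88.4578761444534 0.0834092556918134 0.028144654809024776
origin [0.45606034 0.01421522] yaw 83.22749851799962 sep [ 0.04643637 -0.0060233 ]
ring [ 0.44340262 -0.08485472  0.015     ] heads [0.51734767 0.14011123 0.03      ] [0.42407887 0.15183568 0.03      ]
board [0.57779877 0.24282623 0.018     ]
board [ 0.60218946 -0.24305101  0.018     ]
board [ 0.79385189 -0.23483973  0.018     ]
board [0.76963163 0.25563511 0.018     ]
roll [ 0.64394406 -0.0161274   0.03339426] [0.69408738 0.03188551 0.06461876] 308
glass top 564 [-0.04804713  0.60512233]
0 pick 0 [  2.  32.  -9. 125.  12.  24. 156.]
0 pick 12 [ 28.  37. -31. 125.  16.  23. 161.]
0 pre 0 [-23.  11.  18. 132.  -5.  38.  90.]
0 pre 12 [  6.   7. -13. 138.   8.  24.  76.]
0 low 0 [-11.  25.   6. 134.  -7.  21.  90.]
0 low 12 None
0 in 0 [-10.  33.   7. 116.  -8.  31.  92.]
0 in 12 [ -5.  30.   0. 124.   4.  14.  81.]
1 pick 0 [-19.  32.  16. 127. -21.  24.   7.]
1 pick 12 [ -5.  32.   7. 127. -39.  25.  31.]
1 pre 0 [-47.  13.  47. 133. -15.  39. -79.]
1 pre 12 [-19.   6.  12. 139.   0.  23. -97.]
1 low 0 [-35.  28.  34. 136. -38.  25. -59.]
1 low 12 None
1 in 0 [-27.  36.  29. 117. -30.  35. -67.]
1 in 12 [-18.  31.  16. 125. -28.  15. -69.]
```

```bash
cat >> h.py <<'E'
from scipy.spatial.transform import Rotation as Ro
def rot(yaw):
    y=np.radians(yaw); x=np.array([-np.sin(y),np.cos(y),0]); f=np.array([0,0,-1.])
    return Ro.from_matrix(np.c_[x,f,np.cross(x,f)]).as_euler('xyz',degrees=True)
def st(m=''):
    o=sensors.get_obs(); print(m,round(o['clock'],2),np.round(o['tcp_pos'],4),np.round(o['ft_force'],1),'g',round(o['grip_width'],3))
E
python3 - <<'E'
from h import *
r=rot(83.2); o=[.4557,.0145]
env.move_to([*o,.12],r); st()
print(env.move_straight([*o,.005],v=.08,f_stop=8)); st()
env.set_gripper(.53); st('grip')
env.move_straight([*o,.13],v=.1); st('lift')
p,d=vision.camera('top'); np.save('top2.npy',d); p2,_=vision.camera('side')
a=cv2.resize(p[140:340,220:420],(500,500)); b=cv2.resize(p2[100:300,180:300],(300,500))
save('lift',np.hstack([a,b]))
E
```

```text
3.36 [0.4558 0.0151 0.12  ] [ 0.2 -0.4 -0.3] g 1.005
False
 4.94 [0.456  0.0145 0.0054] [-0.1 -0.4  0.2] g 1.001
grip 5.42 [0.4568 0.0154 0.0062] [-0.9  0.6  9.3] g 0.534
lift 6.82 [0.4553 0.0144 0.1295] [ 0.   0.9 -1.7] g 0.529
```

View pics/lift.png

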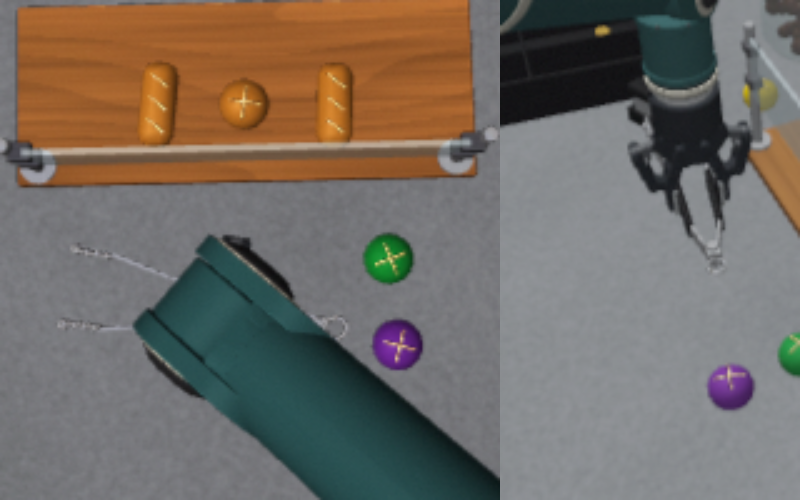

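The tongs are up, with their heads open towards +y. The wrist looks wide, so I'll turn them to face the glass and measure the wrist's extent before going in.

Run:
```python
from h import *
r=rot(2.8)
env.move_straight([.41,.0,.15],v=.1); 
env.move_to([.404,-.005,.15],r); st('pre')
env.move_straight([.404,-.005,.034],v=.12); st('low')
print(np.round(sensors.get_obs()['joints']))
p,d=vision.camera('top'); P=cloud('top',d); p2,d2=vision.camera('side'); P2=cloud('side',d2)
x=P[...,0];y=P[...,1];z=P[...,2]
for zz in np.arange(.06,.5,.03):
    s=[]
    for Q in(P,P2):
        m=(Q[...,2]>zz)&(Q[...,2]<zz+.03)&(abs(Q[...,1])<.15)&(Q[...,0]<.58)&(Q[...,0]>.3)
        s.append(round(float(Q[m][:,0].max()-.404),3) if m.sum()>3 else None)
    print('z',round(zz,2),'arm ahead of tcp',s)
m=(x>.5)&(x<.575)&(abs(y)<.08)&(z>.012)&(d>0)
for s in(1,-1):
    k=m&(s*y>0); print('head',k.sum(),np.round(P[k].mean(0),4),np.round(P[k].min(0),3),np.round(P[k].max(0),3))
a=cv2.resize(p[140:300,230:410],(495,440)); b=cv2.resize(p2[100:260,200:360],(300,300)); b=np.vstack([b,np.zeros((140,300,3),np.uint8)])
save('pre',np.hstack([a,b]))
for q in('tongs_left','tongs_right'):
    for n in('top','side'):
        for v in vision.recognise(q,n)[:2]: print(q,n,np.round(v['centre'],3),round(v['conf'],2))
```

```text
pre 8.62 [ 0.4042 -0.0047  0.15  ] [ 0.3 -0.3 -1. ] g 0.529
low 9.74 [ 0.4044 -0.0049  0.0343] [-0.4  1.6 -1. ] g 0.528
[ 38.  35. -50. 130.  49.  36.  44.]
z 0.06 arm ahead of tcp [0.153, 0.149]
z 0.09 arm ahead of tcp [0.011, 0.018]
z 0.12 arm ahead of tcp [0.016, 0.019]
z 0.15 arm ahead of tcp [None, 0.036]
z 0.18 arm ahead of tcp [None, 0.036]
z 0.21 arm ahead of tcp [None, 0.036]
z 0.24 arm ahead of tcp [None, 0.037]
z 0.27 arm ahead of tcp [None, 0.033]
z 0.3 arm ahead of tcp [None, 0.042]
z 0.33 arm ahead of tcp [0.061, 0.058]
z 0.36 arm ahead of tcp [0.059, 0.056]
z 0.39 arm ahead of tcp [0.047, 0.041]
z 0.42 arm ahead of tcp [0.022, 0.02]
z 0.45 arm ahead of tcp [-0.002, -0.006]
z 0.48 arm ahead of tcp [-0.016, -0.019]
head 59 [0.5365 0.0375 0.0543] [0.502 0.032 0.032] [0.561 0.044 0.065]
head 59 [ 0.5368 -0.0319  0.055 ] [ 0.501 -0.037  0.026] [ 0.563 -0.028  0.065]
tongs_left top [0.518 0.031 0.052] 0.61
tongs_right top [0.667 0.007 0.052] 0.23
tongs_right side [ 0.445 -0.028  0.049] 0.92
```

View pics/pre.png

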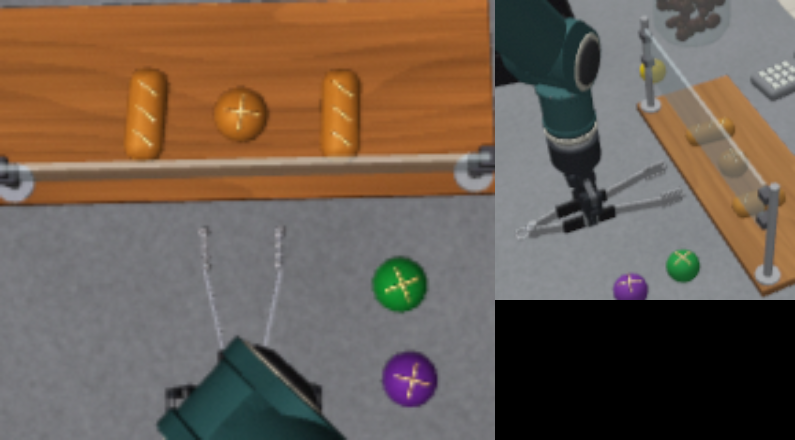

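The tongs sit centred on the roll's line: heads at pre-crop columns 205 and 280, roll at 241. The wrist reaches only about 36 mm ahead of the TCP at glass height, so it clears the glass. Going in.

Run:
```python
from h import *
a=np.array([.9988,.0488,0]); s=np.array([.404,-.005,.031])
print(env.move_straight(s+.127*a,v=.08,f_stop=10)); st('in')
p,d=vision.camera('top'); P=cloud('top',d)
m=(P[...,2]>.03)&(P[...,2]<.075)&(np.hypot(P[...,0]-.669,P[...,1]-.008)<.025); print('roll',np.round(P[m].mean(0),3))
p2,_=vision.camera('side')
save('in',np.hstack([cv2.resize(p[140:300,230:410],(495,440)),cv2.resize(p2[140:260,260:343],(304,440))]))
```

```text
False
in 11.78 [0.5304 0.0011 0.031 ] [ 0.2 -0.3 -2.3] g 0.531
roll [0.668 0.008 0.053]
```

View pics/in.png

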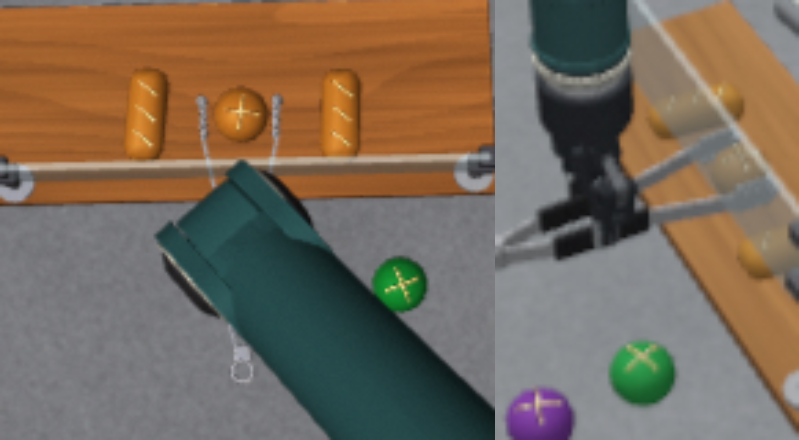

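The heads straddle the roll at columns 203 and 277, rows 97–140, with the roll at (240,115). Closing, then a small lift.

Run:
```python
from h import *
a=np.array([.9988,.0488,0]); p0=np.array([.404,-.005,.031])+.127*a; up=np.array([0,0,1.])
env.set_gripper(.0); st('closed'); env.wait(.3); st()
env.move_straight(p0+.012*up,v=.04); st('up')
p,d=vision.camera('top'); p2,d2=vision.camera('side')
for n,q in(('top',d),('side',d2)):
    for v in vision.recognise('roll',n)[:4]: print(n,np.round(v['centre'],3),round(v['conf'],2))
save('cl',np.hstack([cv2.resize(p[140:300,230:410],(495,440)),cv2.resize(p2[140:260,260:343],(304,440))]))
```

```text
closed 12.11 [0.5307 0.0012 0.031 ] [-1.3 -0.  -1.1] g 0.431
 12.41 [0.5308 0.0012 0.031 ] [-0.3 -0.3 -1.1] g 0.431
up 12.86 [0.5311 0.0011 0.0433] [-0.  -0.6 -2.1] g 0.427
top [ 0.509 -0.144  0.037] 0.84
top [0.67  0.009 0.063] 0.59
top [0.638 0.317 0.035] 0.56
side [ 0.508 -0.16   0.034] 0.71
side [0.851 0.049 0.031] 0.71
side [ 0.418 -0.171  0.033] 0.68
```

View pics/cl.png

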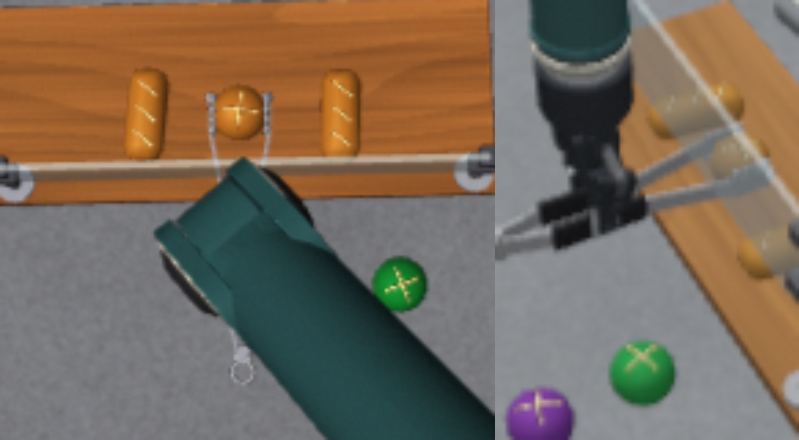

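The roll is held between both heads and rose about 10 mm with them. Next: lift slightly more, pull it out under the glass, then raise it.

Run:
```python
from h import *
a=np.array([.9988,.0488,0]); p0=np.array([.404,-.005,.031])+.127*a; up=np.array([0,0,1.])
env.move_straight(p0+.018*up,v=.04)
env.move_straight(p0+.018*up-.125*a,v=.06); st('out')
env.move_straight(p0+.145*up-.125*a,v=.06); env.wait(.5); st('high')
p,d=vision.camera('top'); P=cloud('top',d); p2,_=vision.camera('side')
m=(P[...,2]>.09)&(np.hypot(P[...,0]-.542,P[...,1]-.003)<.04)
print(m.sum(),np.round(P[m].mean(0),3),np.round(P[m].max(0),3),np.round(np.percentile(P[m][:,2],[5,50,95]),3))
for n in('top','side'):
    for v in vision.recognise('roll',n)[:5]: print(n,np.round(v['centre'],3),round(v['conf'],2))
save('fin',np.hstack([cv2.resize(p[140:300,230:410],(495,440)),cv2.resize(p2[80:240,210:320],(303,440))]))
```

```text
out 15.59 [ 0.4063 -0.0048  0.049 ] [-0.5  1.  -0.7] g 0.424
high 18.36 [ 0.406  -0.0049  0.176 ] [-1.1  0.5 -2.7] g 0.424
503 [0.544 0.003 0.197] [0.572 0.034 0.208] [0.188 0.198 0.204]
top [ 0.422 -0.161  0.036] 0.81
top [0.639 0.321 0.034] 0.77
top [0.547 0.004 0.198] 0.69
top [0.855 0.062 0.037] 0.59
top [ 0.511 -0.149  0.037] 0.54
side [0.85  0.047 0.03 ] 0.67
side [ 0.541 -0.005  0.202] 0.61
side [ 0.416 -0.177  0.03 ] 0.57
side [ 0.504 -0.161  0.035] 0.52
side [ 0.446 -0.027  0.19 ] 0.26
```

View pics/fin.png

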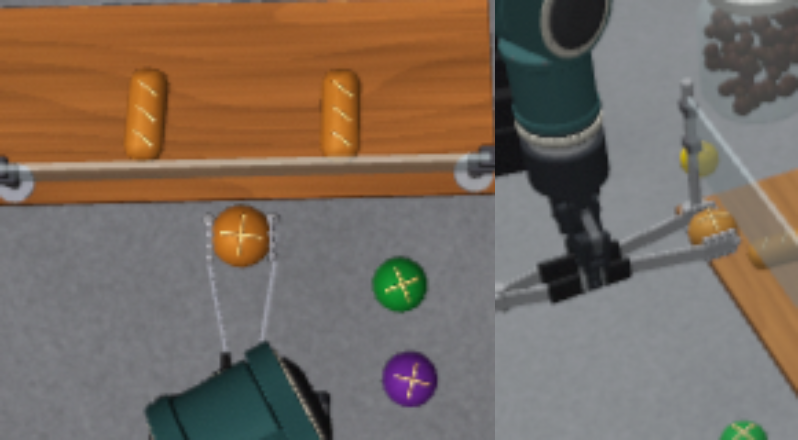

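The roll hangs in the tongs about 60 mm on the robot's side of the glass, with its centre at about 0.185 m and its underside at about 0.165 m. The finger rolls haven't moved.

```bash
python3 -c "
from h import *
env.hand_in(); st('end')"
```

```text
the job is handed in; nothing more can be done
the job is handed in; nothing more can be done
```

The round roll is out from under the glass and was still gripped in the tongs, on the robot's side of the screen, when I handed the job in. `hand_in` gives no verdict, so I can't confirm the pass.

- **What I did:** I gripped the tongs by their handles, half squeezed, and turned them to face the glass. Then I reached under it, closed the heads on the roll, lifted it slightly, drew it out below the glass and raised it.
- **Last checks:** The roll's centre was about 61 mm on the robot's side of the glass and about 185 mm above the counter. Its underside was at about 165 mm, against 115 mm for the glass's lower edge. The gripper opening had held steady at 0.424 since the roll was pulled clear.
- **Surroundings:** The finger rolls, the green and purple rolls and the stand looked unmoved in the last picture. I didn't re-measure the date stamp or the paper roll, but the arm never went near them.
- **Time and contact:** The clock was at about 18 s of the 48 s allowed. I saw no sign of the glass being touched. Nothing failed or disagreed, except that the heads sat about 5 mm higher and 4 mm further forward than planned before going in, which I corrected.

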